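Tighten the wedge press

ROBOT

A 6-joint arm with a two-finger parallel gripper is mounted at the origin on the work surface. World frame = base frame: x ahead of the robot, y to its left, z up, the work surface at z = 0. Lengths are in m, angles in rad, forces in N, time in s.
With the tool pointing down it reaches from about 0.375 to 0.925 m from the base axis. Payload 5.7 kg.
Tool frame: the origin (TCP) lies midway between the tips of the shut fingers; the grasp point (between the pads) lies 19 mm behind it; z points along the fingers, y is the direction in which the jaws open and shut (so a half turn about z gives the same grasp; the last joint's range is limited). The gripper opens to 88 mm and grips with 3 to 60 N. Pads are 20 mm wide; open, the fingers measure 115 mm over their backs; the gripper's body (75 mm by 178 mm) begins 61 mm behind the grasp point.
Start: joints at [1.234, 0.359, 1.51, -0, 1.272, -0.115], TCP at [0.132, 0.585, 0.223] pointing down, gripper open.
Joint ranges: [-2.97, 2.97], [-1.01, 2.36], [0.21, 2.38], [-0.96, 4.11], [0.2, 2.71], [-2.98, 2.98]. Speed limits (rad/s): [2.39, 2.39, 3.14, 3.14, 3.14, 3.14].

INTERFACE

Orientations are given as a rotation vector (axis times angle).
In Python, from cell import robot gives the robot as it stands. The module is installed in compiled form; this text tells all that it offers.
- The arm moves only by the tool play_rows, never from a script. Its argument "steps" is text: rows parted by semicolons, each of 4 numbers parted by spaces: the shift along the tool's x, y, z in m, then the turn about the tool's z in rad. A call has 1 to 5 rows; each row is the pose to reach, as a shift and turn from the pose commanded when the call began, along the tool's axes at that moment; what a row does not reach only later rows make up. A row lasts 1/10 s, in which the tool goes at most 50 mm and 8.59 degrees, less where a joint would pass 70% of its speed; a pose out of reach is approached as far as the arm can. A call with a gripper value outside its range is refused whole. "jaw" is the opening, from 0 (shut) to 1 (fully open), set as the call begins (left out, the last holds). The fingers move at their own pace and stop on an object; the grip force is fixed at half the most. Time passes only in rows, so rows that repeat a pose let the fingers close. It gives the time, the measured TCP pose, the force and the opening at its end, in the units of the state.
- robot.sense(): the state, without advancing time (a new reading comes with each control period).
- robot.snapshot(name): name is "side" or "top"; returns the picture (400x640x3 uint8, red, green, blue); there is no depth.
- robot.camera_params(name): a dict with "fx", "fy", "cx", "cy" (pixels), "dist_coeffs" ([k1, k2, p1, p2, k3] as OpenCV has them; the pictures are not rectified), "R" (3x3) and "t" (3): a world point X has camera coordinates R X + t. Camera axes: x right, y down, z forward; pixel columns grow to the right and rows downward; lengths in m; the calibration is good to about 2 mm. A picture is of the moment at which its call begins. camera_params takes no time and is no camera call.
- robot.sign_off(): hands the job in, once; it reports no verdict.
The state is a dict: "time": time; "joint_pos": joint angles; "qd": joint speeds; "joint_efforts": joint torques, N m; "position": TCP position; "eef_rot": TCP orientation; "force": force on the tool from outside, world axes, zero at the start; "moment": the same for the moment, N m; "gripper_width": finger opening in m.
Only numpy, scipy, OpenCV 4.12 (cv2) and the standard library are available. Lean on these libraries where they do the work, as an engineer would, in place of code of your own. Each camera call takes 0.05 s, during which the arm holds its last target.

TASK

A glued-up board lies in the wooden wedge press on the bench. Push the thick wedge, thin end first, under the front edge of the press's loose platen until it jams tight, so that the board is lifted and clamped firmly against the head beam, and leave it jammed there. Leave the thin wedge where it lies.

Things in the scene. Friction and masses are not known exactly. Their poses are not given: they have to be found in the camera images.
- press: Wooden wedge press screwed to the bench: two upright cheeks (130 mm long, 100 mm high) with a head beam across them and a loose plywood platen between. Origin on the bench at its centre. x axis from its open front to its back (the way the wedge is pushed in), y across from cheek to cheek, z up.
- edge (a point): Middle of the platen's front lower edge. The edge runs 124 mm either side along the press's y; at rest it is 14 mm above the bench and 75 mm before the press's centre. The passage below is clear for 112 mm either side and its floor is the bench. The platen, 150 x 248 x 18 mm, is guided: it stays level and moves only straight up and down.
- head: The head beam of the press, fixed, 60 mm (x) by 252 mm (y) by 42 mm. Origin at the centre of its underside, 58 mm above the bench; axes as the press.
- platen (a joint): Height of the platen above its rest, m: 0 at rest, about 0.006 when the board on it touches the head beam and can rise no further. It falls back when nothing holds it up.
- board: Glued-up board of three wooden strips, 130 x 180 x 20 mm, lying loose on the platen under the head beam with 6 mm of free space between. Origin at the centre of its underside. Board and platen together weigh about 0.4 kg.
- wedge: The thick wooden wedge, loose, flat on the bench before the press, beside the thin one; 0.1 kg. 150 mm long, 50 mm wide, 6 mm high at the thin end, 32 mm at the upright flat heel, straight slope, flat underside. Origin at the centre of its underside, 75 mm from either end; x axis towards the thin end, z up. At the start it points roughly at the edge, thin end 20 to 85 mm before it.
- heel (a point): Middle of the thick wedge's heel face, where to push, 16 mm above the bench. Pushed in, the wedge meets the platen with its thin end 46 mm past the edge and jams at about 81 mm, some 70 mm of it still outside. Pushing takes 1 N on the bench, 5 to 10 N while lifting, then rises steeply as the board meets the head; 15 to 20 N jams it well, and friction then holds it when let go.
- shim: The thin wooden wedge, loose, to be left alone: 150 mm long, 50 mm wide, 5 mm high at its thin end and only 13 mm at its heel. Origin and axes as for the thick wedge. The two lie about 100 mm apart, either may be on either side.
Mind the look-alikes: they are no part of the job. Leave any yellow look-alike of the wedge alone. What is shaped like the board but white is not meant.

How it is judged:
At the end, for the whole second after the job is handed in: The thick wedge lies flat on the bench, at rest, jammed under the platen's front edge (its middle 40 to 100 mm before the press's centre and within 100 mm to either side), the platen is raised at least 4.5 mm and the board presses on the head beam with more than 4 N, at rest (contact force between board and head above 4 N and value of joint platen above 0.0045 m and x of wedge in the frame of press between -0.1 and -0.04 m and y of wedge in the frame of press between -0.1 and 0.1 m and height (world z) of wedge below 0.008 m and linear speed of each of wedge, board below 0.01 m/s); the robot touches nothing.
It fails at once if the thin wedge is moved more than 40 mm from its place (distance of shim from where it was at the start of the episode above 0.04 m).
It also fails if it takes over 38 s, if anything falls off the work surface, if the arm or the gripper's body presses on something with over 40 N, if the wrist force passes 120 N, or if a joint passes its speed limit or range.

## Working session

There is one attempt and no reset: what is moved stays moved. The work goes in short steps, Python scripts to look and compute and a tool call to move; the robot and the scene stay as the last step left them, time stands still between calls to the robot, and variables do not carry over. Pictures are saved under pics/ and viewed, and the job is handed in when it is done.

Besides the shell and the picture viewer there is one more tool, called after "Call:" by a JSON object that holds its "op" and its "data", one argument or row to a line. play_rows: Moves the arm, as the interface text tells. Its arguments: {"type":"object","properties":{"steps":{"type":"string"},"jaw":{"type":"number"}},"required":["steps"]}

```bash
mkdir -p pics; python3 - <<'E'
from cell import robot
import cv2,json
for n in("side","top"):
    cv2.imwrite(f"pics/{n}0.png",robot.snapshot(n)[:,:,::-1])
    print(n,robot.camera_params(n))
print(robot.sense())
E
```

```text
side {'fx': 435.643907387423, 'fy': 435.643907387423, 'cx': 319.36828500390993, 'cy': 201.82214002255083, 'dist_coeffs': array([0.02783669, 0.        , 0.        , 0.        , 0.        ]), 'R': array([[ 0.69570578, -0.7179843 , -0.02218146],
       [-0.38657418, -0.34819545, -0.85400254],
       [ 0.60543693,  0.60270928, -0.51979578]]), 't': array([-0.34435878,  0.19550023,  0.62333573])}
top {'fx': 457.17337192956256, 'fy': 457.17337192956256, 'cx': 304.6223170004597, 'cy': 198.43165850337053, 'dist_coeffs': array([0.03016425, 0.        , 0.        , 0.        , 0.        ]), 'R': array([[ 0.07173281, -0.99742069, -0.00252467],
       [-0.97560865, -0.06963719, -0.20817882],
       [ 0.20746605,  0.01739634, -0.97808752]]), 't': array([-0.08217438,  0.47264887,  0.99064858])}
{'time': 0.1, 'joint_pos': array([ 1.23389721e+00,  3.59417048e-01,  1.51131810e+00,  7.99738564e-06,
        1.27252344e+00, -1.15091020e-01]), 'qd': array([ 9.30273037e-04,  5.31961794e-05, -3.06199748e-03, -7.29031465e-05,
       -1.20340998e-03,  1.20819294e-03]), 'joint_efforts': array([ 4.72595220e-04, -5.16355026e+01, -2.71406168e+01,  6.78144232e-02,
        2.76664359e-02, -5.82408848e-05]), 'position': array([0.13178621, 0.58470298, 0.22190548]), 'eef_rot': array([-3.47662976e-01, -3.12191227e+00,  2.54729760e-03]), 'force': array([0.88517753, 0.51824571, 0.37164268]), 'moment': array([ 0.06198662, -0.00265787,  0.00528517]), 'gripper_width': 0.08802745281440068}
```

View pics/top0.png

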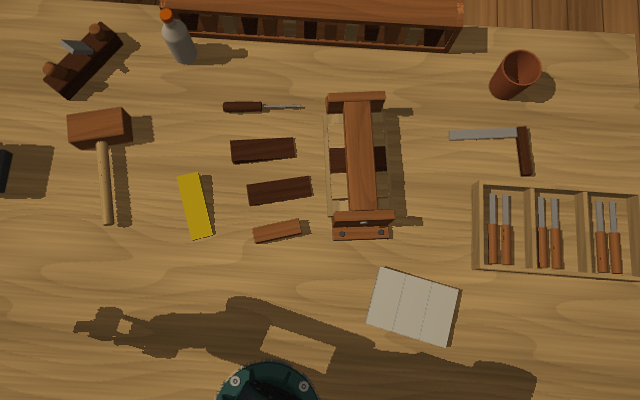

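View pics/side0.png

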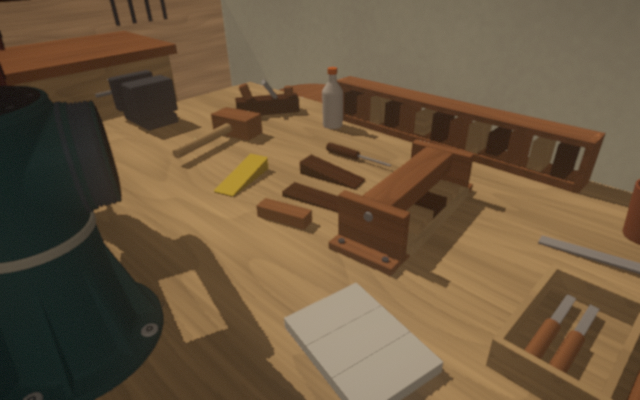

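```bash
python3 - <<'E'
import cv2
a=cv2.imread("pics/top0.png")[80:250,210:420];cv2.imwrite("pics/t1.png",cv2.resize(a,None,fx=3.5,fy=3.5,interpolation=cv2.INTER_CUBIC))
a=cv2.imread("pics/side0.png")[130:280,200:440];cv2.imwrite("pics/s1.png",cv2.convertScaleAbs(cv2.resize(a,None,fx=3.3,fy=3.3,interpolation=cv2.INTER_CUBIC),alpha=1.6))
E
```

```text
(no output)
```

View pics/t1.png

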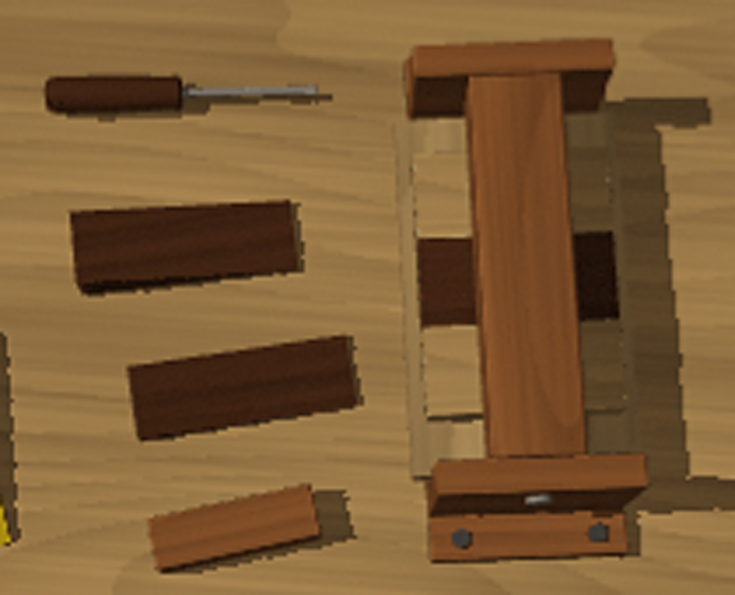

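View pics/s1.png

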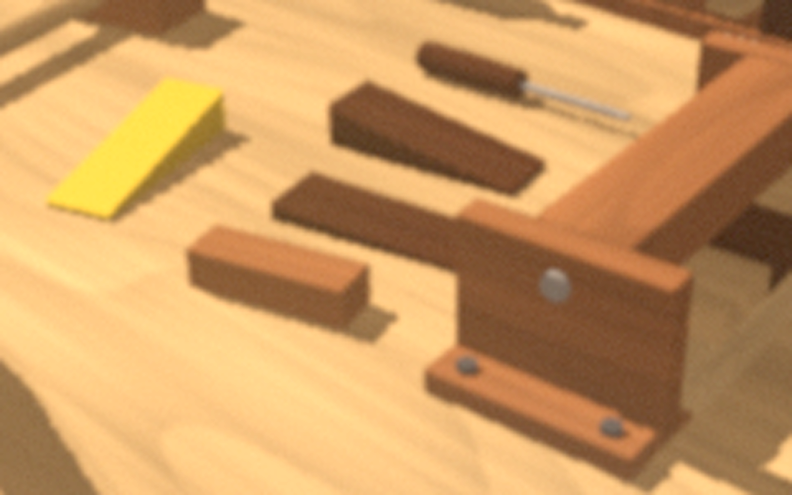

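```bash
cat > h.py <<'E'
import numpy as np,cv2
from cell import robot
def ray(name,px,z):
    c=robot.camera_params(name);K=np.array([[c['fx'],0,c['cx']],[0,c['fy'],c['cy']],[0,0,1]])
    R=np.array(c['R']);t=np.array(c['t'])
    u=cv2.undistortPoints(np.array(px,float).reshape(-1,1,2),K,np.array(c['dist_coeffs'])).reshape(-1,2)
    o=-R.T@t;d=np.c_[u,np.ones(len(u))]@R
    z=np.broadcast_to(z,len(u));return o+d*((z-o[2])/d[:,2])[:,None]
def proj(name,X):
    c=robot.camera_params(name);K=np.array([[c['fx'],0,c['cx']],[0,c['fy'],c['cy']],[0,0,1]])
    return cv2.projectPoints(np.array(X,float),cv2.Rodrigues(np.array(c['R']))[0],np.array(c['t']),K,np.array(c['dist_coeffs']))[0].reshape(-1,2)
def fit2(name,px,obj):
    from scipy.optimize import least_squares
    obj=np.array(obj,float);px=np.array(px,float)
    def X(p):
        c,s=np.cos(p[2]),np.sin(p[2]);return obj@np.array([[c,s,0],[-s,c,0],[0,0,1]])+[p[0],p[1],0]
    x0=ray(name,px.mean(0)[None],obj[:,2].mean())[0]
    r=least_squares(lambda p:(proj(name,X(p))-px).ravel(),[x0[0],x0[1],-np.pi/2])
    return r.x,r.fun.reshape(-1,2)
E
python3 - <<'E'
from h import *
np.set_printoptions(precision=4,suppress=True)
cv=lambda p:np.array(p)/3.5+[210,80]
H=.0
# wedge x toward thin; y left -> world +x when x=-y
w,r=fit2("top",cv([(70,211),(77,285),(291,201),(297,271),(82,293)]),[(-.075,.025,.032),(-.075,-.025,.032),(.075,.025,.006),(.075,-.025,.006),(-.075,-.025,0)]);print("wedge",w,r)
s,r=fit2("top",cv([(128,367),(137,436),(348,336),(355,405)]),[(-.075,.025,.013),(-.075,-.025,.013),(.075,.025,.005),(.075,-.025,.005)]);print("shim",s,r)
p,r=fit2("top",cv([(467,75),(562,73),(486,457),(584,453),(432,463),(645,456),(415,73),(611,68)]),[(-.03,.126,.1),(.03,.126,.1),(-.03,-.126,.1),(.03,-.126,.1),(-.065,-.126,.1),(.065,-.126,.1),(-.065,.126,.1),(.065,.126,.1)]);print("press",p,r)
def T(p,X):
    c,s=np.cos(p[2]),np.sin(p[2]);return np.array(X)@np.array([[c,s],[-s,c]])+p[:2]
def Ti(p,X):
    c,s=np.cos(p[2]),np.sin(p[2]);return (np.array(X)-p[:2])@np.array([[c,-s],[s,c]])
print("heel",T(w,[-.075,0]),"tip in press",Ti(p,T(w,[[.075,0],[-.075,0],[0,0]])),"shim in wedge",Ti(w,T(s,[[.075,.025],[-.075,.025]])),"edge",T(p,[-.075,0]))
a=cv2.imread("pics/side0.png")
for q,z,L,W in((w,.032,.075,.025),(p,.1,.065,.126)):
    for x in(-L,L):
        for y in(-W,W):
            for zz in (0,(z if L>.07 and x<0 or L<.07 else .006)):
                u=proj("side",[[*T(q,[x,y]),zz]])[0];cv2.circle(a,tuple(int(round(v)) for v in u),2,(0,255,0),-1)
cv2.imwrite("pics/s2.png",cv2.resize(a[110:290,200:490],None,fx=2.7,fy=2.7))
E
```

```text
wedge [ 0.5978  0.061  -1.3908] [[-0.0263  0.1755]
 [-0.4281 -0.8639]
 [-0.0952  0.2454]
 [ 0.3175 -0.2081]
 [ 0.2442  0.6707]]
shim [ 0.5016  0.0139 -1.3456] [[-0.1377 -0.4534]
 [-0.0131  0.2625]
 [-0.5529 -0.1096]
 [ 0.6992  0.2875]]
press [ 0.5746 -0.1637 -1.4666] [[ 0.1151 -0.1165]
 [-0.4938 -0.4161]
 [ 0.5075  0.3096]
 [ 0.4255  0.5563]
 [-0.3412 -0.8807]
 [-0.703  -0.8226]
 [-0.4995  0.9539]
 [ 0.9962  0.495 ]]
heel [0.5843 0.1348] tip in press [[-0.1462  0.0521]
 [-0.2958  0.0407]
 [-0.221   0.0464]] shim in wedge [[ 0.1029 -0.0747]
 [-0.047  -0.0815]] edge [ 0.5668 -0.0891]
```

View pics/s2.png

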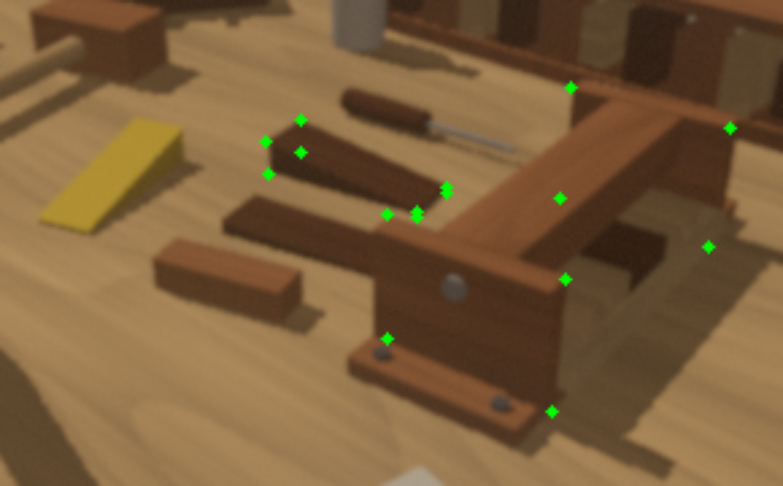

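```bash
cat >> h.py <<'E'
from scipy.spatial.transform import Rotation as Ro
def plan(pos,yawy):
    s=robot.sense();R=Ro.from_rotvec(s['eef_rot']).as_matrix()
    d=R.T@(np.array(pos)-s['position']);cur=np.arctan2(R[1,1],R[0,1])
    turn=-((yawy-cur+np.pi)%(2*np.pi)-np.pi)
    print("t",s['time'],"pos",s['position'],"shift",d.round(4),"turn",round(turn,3),"F",s['force'],"tilt",R[:,2],"xax",R[:,0])
E
python3 - <<'E'
from h import *
np.set_printoptions(precision=4,suppress=True)
print(ray("top",[(178,177),(199,172),(214,235),(193,240)],.03))
plan([.577,.175,.15],.18)
E
```

```text
[[0.5115 0.2512 0.03  ]
 [0.5271 0.2038 0.03  ]
 [0.3818 0.152  0.03  ]
 [0.3671 0.1982 0.03  ]]
t 0.1 pos [0.1318 0.5847 0.2219] shift [-0.5245 -0.3016  0.0723] turn 1.169 F [0.8852 0.5182 0.3716] tilt [-0.0006 -0.0016 -1.    ] xax [-0.9755  0.22    0.0002]
```

Call:
{"op": "play_rows", "data": {
  "steps": "-0.04 -0.022 0 0.14; -0.08 -0.044 0 0.28; -0.12 -0.066 0 0.42; -0.16 -0.09 0 0.56; -0.2 -0.115 0 0.7",
  "jaw": 0.2
}}

```text
time: 0.6
position: [0.3027, 0.4276, 0.2224]
eef_rot: [-1.405, -2.81, 0.001]
force: [0.8, 0.8, -0.3]
gripper_width: 0.0513
```

```bash
python3 -c "
from h import *
plan([.577,.175,.15],.18)"
```

```text
t 0.6 pos [0.30266058 0.42763216 0.22236675] shift [-0.3667  0.0679  0.0724] turn 0.464 F [ 0.77101467  0.81144703 -0.31967427] tilt [-2.88365310e-04 -4.11321083e-04 -9.99999874e-01] xax [-6.00138444e-01  7.99896133e-01 -1.55955054e-04]
```

Call:
{"op": "play_rows", "data": {
  "steps": "-0.045 0.008 0 0.09; -0.09 0.016 0 0.18; -0.135 0.024 0 0.28; -0.18 0.033 0 0.37; -0.22 0.042 0 0.45"
}}

```text
time: 1.1
position: [0.4693, 0.2773, 0.2224]
eef_rot: [-1.995, -2.427, 0.001]
force: [-0.1, 0.6, 0.4]
gripper_width: 0.0173
```

```bash
python3 -c "
from h import *
plan([.577,.175,.12],.18)"
```

```text
t 1.1 pos [0.46933298 0.27733827 0.22240108] shift [-0.1212  0.0859  0.1024] turn 0.015 F [-0.12705323  0.57312172  0.41514415] tilt [-4.32709155e-04 -3.90922133e-04 -9.99999830e-01] xax [-1.93562997e-01  9.81087803e-01 -2.99772507e-04]
```

Call:
{"op": "play_rows", "data": {
  "steps": "-0.03 0.02 0.02 0.005; -0.06 0.04 0.045 0.01; -0.09 0.06 0.07 0.015; -0.115 0.085 0.09 0.015; -0.115 0.085 0.1 0.015"
}}

```text
time: 1.6
position: [0.5771, 0.1804, 0.1205]
eef_rot: [2.011, 2.412, -0.001]
force: [-0.2, 0.4, 0.4]
gripper_width: 0.0181
```

```bash
python3 - <<'E'
from h import *
plan([.577,.175,.008],.18)
a=robot.snapshot("top")[:,:,::-1]
cv2.imwrite("pics/t3.png",cv2.resize(a[80:280,130:400],None,fx=2.9,fy=2.9,interpolation=cv2.INTER_CUBIC))
a=robot.snapshot("side")[:,:,::-1]
cv2.imwrite("pics/s3.png",a)
E
```

```text
t 1.6 pos [0.57708112 0.1804375  0.12049982] shift [-0.0052 -0.0011  0.1125] turn 0.001 F [-0.18827815  0.44889694  0.44411633] tilt [ 1.80674292e-04 -1.13896490e-03 -9.99999335e-01] xax [-0.17972133  0.98371689 -0.00115289]
```

View pics/t3.png

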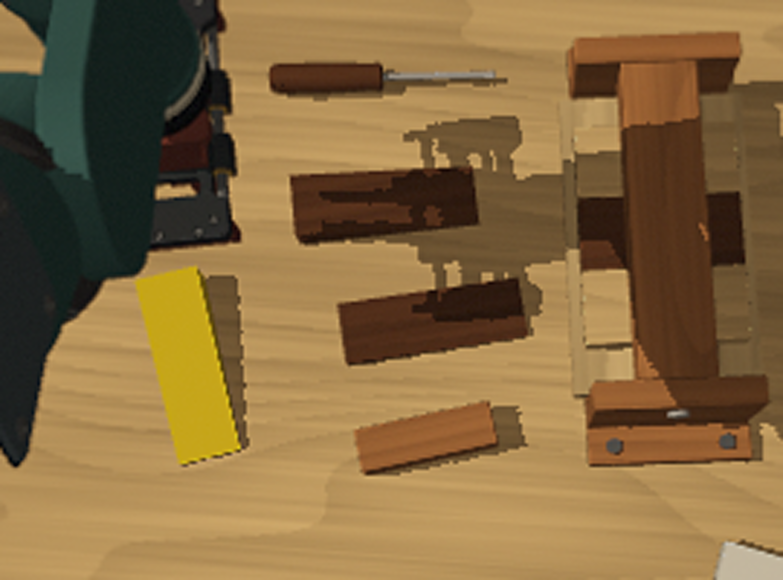

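View pics/s3.png

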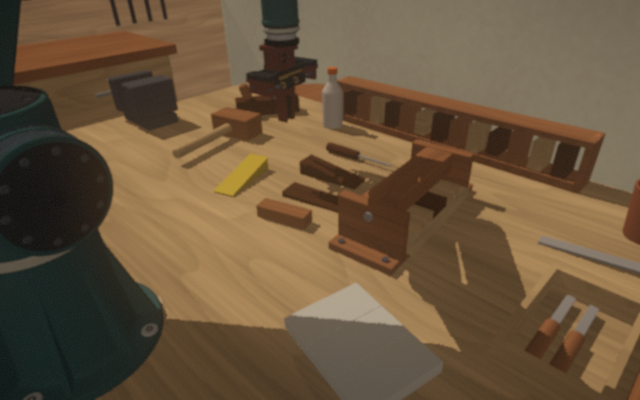

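Call:
{"op": "play_rows", "data": {
  "steps": "-0.003 -0.001 0.03 0; -0.003 -0.001 0.06 0; -0.003 -0.001 0.09 0; -0.003 -0.001 0.11 0; -0.003 -0.001 0.11 0"
}}

```text
time: 2.2
position: [0.5706, 0.1808, 0.0109]
eef_rot: [-2.004, -2.415, 0.006]
force: [-0.6, 0.4, 0.1]
gripper_width: 0.0178
```

Call:
{"op": "play_rows", "data": {
  "steps": "-0.01 0 0 0; -0.02 0 0 0; -0.028 0 0 0; -0.034 0 0 0; -0.04 0 0 0"
}}

```text
time: 2.7
position: [0.5818, 0.1402, 0.0135]
eef_rot: [2.009, 2.415, 0.002]
force: [0.3, 1.2, 0.9]
gripper_width: 0.0173
```

```bash
python3 - <<'E'
from h import *
plan([.577,.175,.008],.18)
a=robot.snapshot("top")[:,:,::-1]
cv2.imwrite("pics/t4.png",cv2.resize(a[80:280,130:400],None,fx=2.9,fy=2.9,interpolation=cv2.INTER_CUBIC))
a=robot.snapshot("side")[:,:,::-1]
cv2.imwrite("pics/s4.png",cv2.resize(a[60:260,200:470],None,fx=2.9,fy=2.9,interpolation=cv2.INTER_CUBIC))
E
```

```text
t 2.7 pos [0.5818295  0.14017209 0.01345349] shift [0.0351 0.0016 0.0055] turn 0.003 F [0.33161607 1.19611582 0.93916785] tilt [ 1.27645829e-03  3.74205517e-04 -9.99999115e-01] xax [-1.82124123e-01  9.83275539e-01  1.35473406e-04]
```

View pics/t4.png

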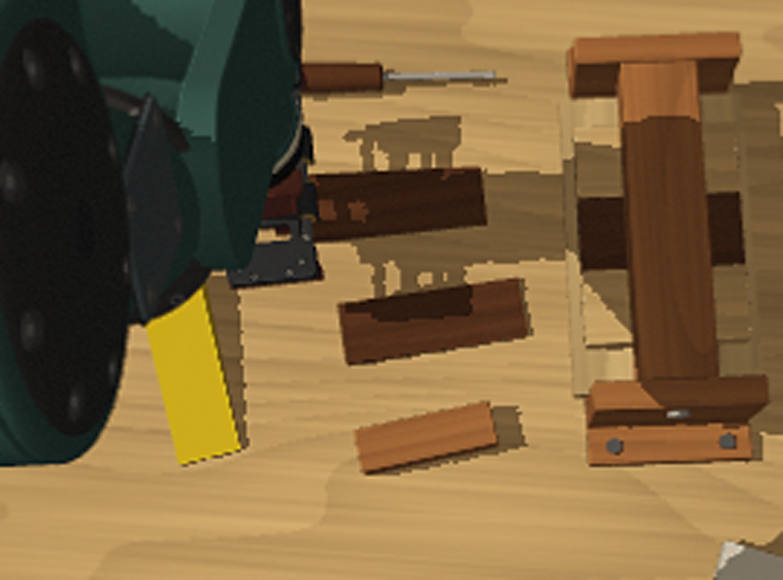

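View pics/s4.png

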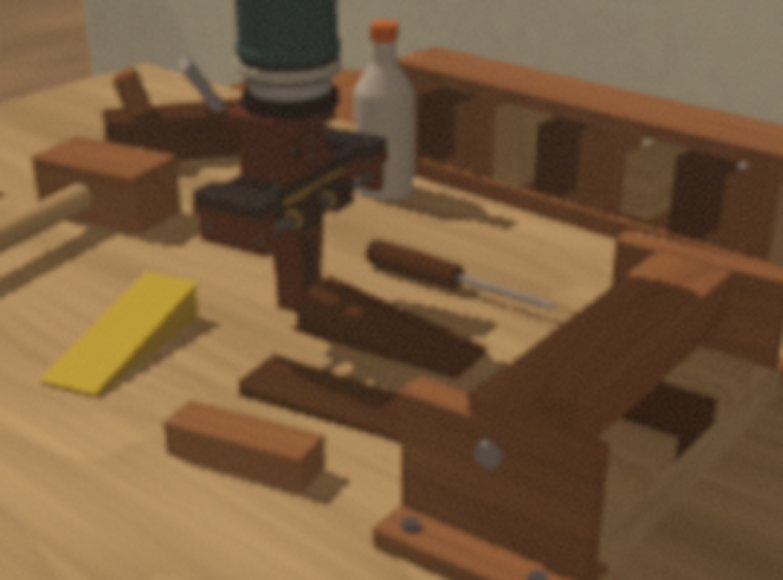

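Call:
{"op": "play_rows", "data": {
  "steps": "-0.01 0 0.003 0; -0.022 0 0.005 0; -0.034 0 0.005 0; -0.046 0 0.005 0; -0.056 0 0.005 0"
}}

```text
time: 3.3
position: [0.5915, 0.0843, 0.0075]
eef_rot: [-2.009, -2.415, 0.001]
force: [0.1, 1.0, 0.1]
gripper_width: 0.0177
```

Call:
{"op": "play_rows", "data": {
  "steps": "-0.01 0 0 0; -0.02 0 0 0; -0.03 0 0 0; -0.038 0 0 0; -0.044 0 0 0"
}}

```text
time: 3.8
position: [0.5996, 0.0417, 0.0077]
eef_rot: [2.008, 2.416, -0.0]
force: [-0.7, -0.1, 0.3]
gripper_width: 0.0176
```

```bash
python3 - <<'E'
from h import *
plan([.577,.175,.008],.18)
a=robot.snapshot("top")[:,:,::-1]
cv2.imwrite("pics/t5.png",cv2.resize(a[80:280,130:400],None,fx=2.9,fy=2.9,interpolation=cv2.INTER_CUBIC))
E
```

```text
t 3.8 pos [0.59964247 0.04171288 0.00770757] shift [ 0.1352  0.0021 -0.0003] turn 0.004 F [-0.69462841 -0.09709055  0.29555747] tilt [ 8.57087808e-05 -1.16826534e-04 -9.99999990e-01] xax [-1.82634523e-01  9.83180865e-01 -1.30514997e-04]
```

View pics/t5.png

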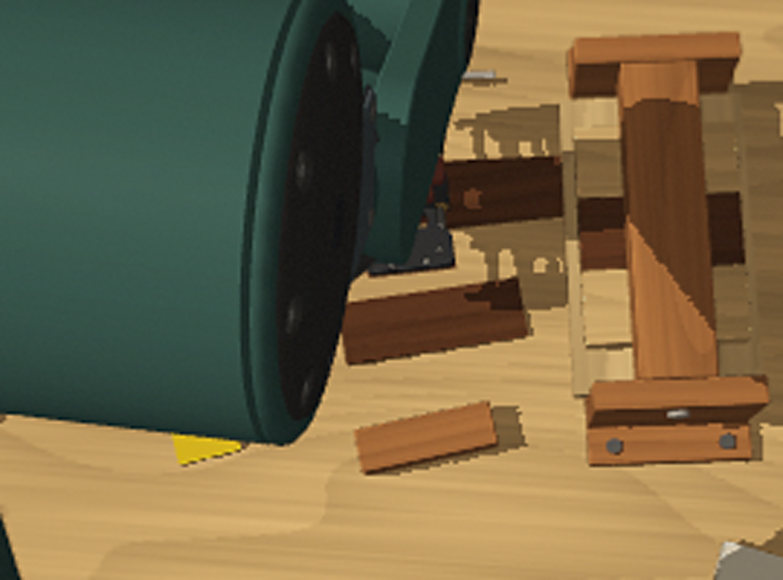

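Call:
{"op": "play_rows", "data": {
  "steps": "-0.005 0 0 0; -0.01 0 0 0; -0.015 0 0 0; -0.02 0 0 0; -0.025 0 0 0"
}}

```text
time: 4.35
position: [0.6036, 0.0191, 0.0078]
eef_rot: [-2.007, -2.414, -0.002]
force: [-1.6, 7.6, 2.5]
gripper_width: 0.018
```

Call:
{"op": "play_rows", "data": {
  "steps": "-0.003 0 0 0; -0.006 0 0 0; -0.009 0 0 0; -0.012 0 0 0; -0.015 0 0 0"
}}

```text
time: 4.85
position: [0.6062, 0.0046, 0.0077]
eef_rot: [-2.007, -2.414, -0.001]
force: [-0.8, 7.1, 1.8]
gripper_width: 0.0175
```

Call:
{"op": "play_rows", "data": {
  "steps": "-0.001 0 0 0; -0.002 0 0 0; -0.003 0 0 0; -0.004 0 0 0; -0.005 0 0 0"
}}

```text
time: 5.35
position: [0.6071, -0.0002, 0.0077]
eef_rot: [-2.007, -2.414, -0.001]
force: [-1.2, 6.7, 3.0]
gripper_width: 0.0177
```

Call:
{"op": "play_rows", "data": {
  "steps": "-0.001 0 0 0; -0.002 0 0 0; -0.003 0 0 0; -0.004 0 0 0; -0.004 0 0 0"
}}

```text
time: 5.85
position: [0.6078, -0.0043, 0.0077]
eef_rot: [-2.007, -2.414, -0.001]
force: [-1.5, 7.3, 2.0]
gripper_width: 0.0176
```

Call:
{"op": "play_rows", "data": {
  "steps": "-0.001 0 0 0; -0.002 0 0 0; -0.003 0 0 0; -0.003 0 0 0"
}}

```text
time: 6.25
position: [0.6079, -0.0052, 0.0078]
eef_rot: [-2.007, -2.412, -0.004]
force: [-1.1, 15.4, 3.9]
gripper_width: 0.0176
```

Call:
{"op": "play_rows", "data": {
  "steps": "-0.001 0 0 0; -0.002 0 0 0; -0.002 0 0 0"
}}

```text
time: 6.55
position: [0.6079, -0.0055, 0.0078]
eef_rot: [-2.006, -2.41, -0.006]
force: [-2.6, 20.8, 5.9]
gripper_width: 0.0175
```

Call:
{"op": "play_rows", "data": {
  "steps": "0.002 0 0 0; 0.005 0 0 0; 0.012 0 0 0; 0.022 0 0 0; 0.035 0 0 0"
}}

```text
time: 7.05
position: [0.603, 0.0241, 0.0076]
eef_rot: [2.009, 2.415, -0.0]
force: [0.0, 0.2, -1.0]
gripper_width: 0.018
```

Call:
{"op": "play_rows", "data": {
  "steps": "0.01 0 -0.03 0; 0.02 0 -0.07 0; 0.05 0 -0.12 0; 0.09 0 -0.16 0; 0.14 0 -0.18 0"
}}

```text
time: 7.55
position: [0.5813, 0.1471, 0.183]
eef_rot: [2.008, 2.412, 0.004]
force: [0.3, -0.7, -0.6]
gripper_width: 0.0176
```

Call:
{"op": "play_rows", "data": {
  "steps": "0.05 0 0 0; 0.1 0 0 0; 0.1 0 0 0; 0.1 0 0 0; 0.1 0 0 0"
}}

```text
time: 8.05
position: [0.5616, 0.2438, 0.1794]
eef_rot: [2.008, 2.416, -0.002]
force: [-0.3, -0.6, -0.8]
gripper_width: 0.0176
```

```bash
python3 - <<'E'
from h import *
plan([.577,.175,.008],.18)
a=robot.snapshot("top")[:,:,::-1]
cv2.imwrite("pics/t6.png",cv2.resize(a[80:280,130:400],None,fx=2.9,fy=2.9,interpolation=cv2.INTER_CUBIC))
a=robot.snapshot("side")[:,:,::-1]
cv2.imwrite("pics/s6.png",cv2.resize(a[100:300,230:500],None,fx=2.9,fy=2.9,interpolation=cv2.INTER_CUBIC))
E
```

```text
t 8.05 pos [0.56159806 0.24384617 0.17941314] shift [-0.0704  0.0027  0.1715] turn 0.004 F [-0.30677783 -0.57201165 -0.76663651] tilt [-5.44919487e-04 -9.39144822e-04 -9.99999411e-01] xax [-1.82944686e-01  9.83122863e-01 -8.23605107e-04]
```

View pics/t6.png

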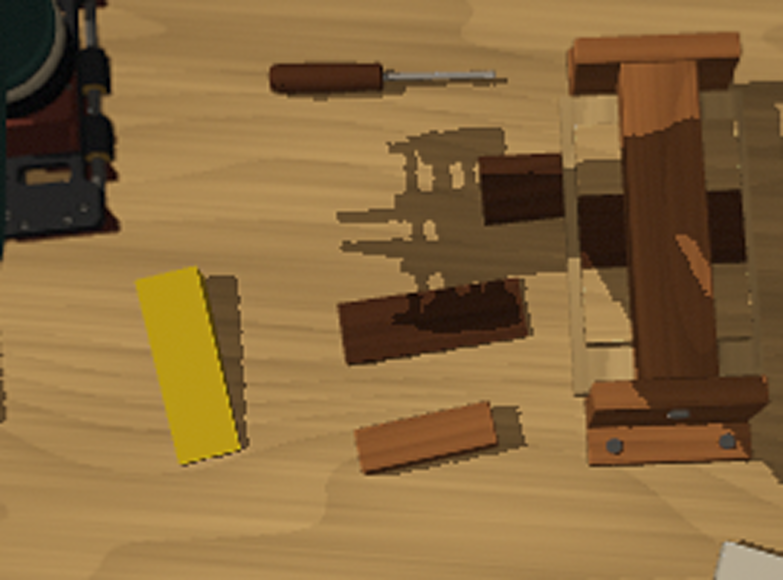

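View pics/s6.png

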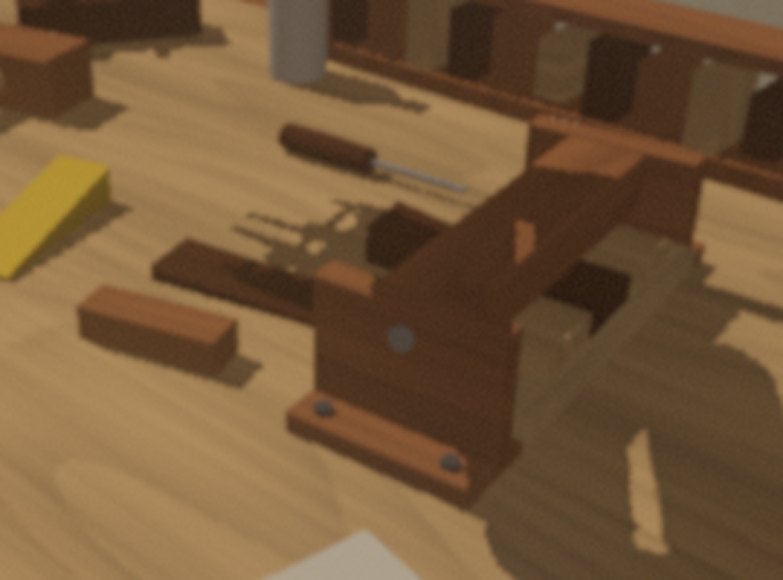

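```bash
python3 - <<'E'
from h import *
np.set_printoptions(precision=4,suppress=True)
q=ray("top",np.array([(480,157),(484,222)])/2.9+[130,80],.032);print(q)
p=np.array([.5746,-.1637,-1.4666]);c,s=np.cos(p[2]),np.sin(p[2])
h=q.mean(0)[:2];print("heel in press",(h-p[:2])@np.array([[c,-s],[s,c]]))
robot.sign_off()
E
```

```text
[[ 0.6359 -0.015   0.032 ]
 [ 0.5806 -0.0224  0.032 ]]
heel in press [-0.1407  0.0485]
the job is handed in; nothing more can be done
```

I pushed the thick wedge under the platen's front edge until it jammed, let go, and handed the job in at about 8 s. I had no direct reading of the platen's height or of the board's force on the head beam.

- **Pushing:** I used both partly open fingertips on the heel. The force was about 7 N while lifting. It then rose to 15 N and 20.8 N over the last 1.2 mm of travel, as expected when the board meets the head.
- **After release:** I backed the arm off and checked the camera images. The heel stayed where it was left, about 141 mm before the press's centre. That puts the wedge's middle about 66 mm before the centre and 50 to 55 mm to one side, within the limits. The wedge looks flat on the bench, about 66 mm of it is still outside, and the robot touches nothing.
- **Thin wedge:** it and the look-alikes are at the same pixels as before.

The jam is inferred from the force rise and the wedge's depth. No check failed or disagreed.

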